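# Dock a thermometer probe and hold the checker's knob at the third click

### The job

Check the food thermometer: press its steel stem level down past the sprung orange jaw until it lies fully home in the checking unit's two fork clips with the jaw closed over it, the green handle at the end away from the knob, and let go of it. Then turn the unit's black knob clockwise from rest, counting the clicks to the third stop and no further, and finish while gripping it there, still holding it against its return spring. Leave the other things on the bench where they are.

Things in the scene. Friction and masses are not known exactly. Their poses are not given: they have to be found in the camera images.
- probe: thermometer probe, 240 mm long, 0.13 kg, lying on the bench. Along its y: round steel stem, 12 mm diameter, from y -75 to +75 mm; green square handle 22 x 22 mm from +75 to +145 mm; black square tip guard 22 x 22 mm from -75 to -95 mm. Origin on its underside, below the middle of the stem; z up. It balances within 15 mm of the stem's middle
- probe_mid (a point): middle of the stem, on its axis (11 mm above the bench while it lies there); axes as the probe's. Grip here, between the clips, so that it can be pressed level
- probe_handle (a point): middle of the green handle, on the probe's axis, 110 mm from probe_mid along the probe's +y
- unit: checking unit, fixed, position and yaw vary: white base plate 130 (x) x 330 (y) x 12 mm, origin at the centre of its underside. Two grey fork clips at its +y end; at its -y end a grey box 110 x 110 mm, top 57 mm above the bench, with the knob on it (axis at x 0, y -105 mm)
- clip_seat (a point): where probe_mid must lie: unit x 0, y +85 mm, 55 mm above the bench; unit's axes. A fork clip 12 mm thick stands 45 mm either side along y: slot 15 mm wide (x), floor 49 mm above the bench, front (-x) prong flared outward, 82 mm high, back prong 57 mm. The stem lies along y in both slots, handle to +y. Between the clips (78 mm) all is free down to 32 mm above the bench
- jaw (a joint): sprung jaw: one frame with two orange noses, just outside the clips (55 mm from the seat along y), hinged along y below the slots. 0 = closed, grows as it swings to the unit's +x (rad). The noses slope into the slots from 84 mm above the bench down to 63 mm; a stem pressed straight down wedges them out to about 0.15 rad with some 8 to 15 N in all, then they spring back to 0 over it
- knob (a joint): angle of the black knob (rad): 0 at rest at its end stop, grows clockwise from above. Clicks every 0.42 rad (24 deg): stops at 0.42, 0.84, third 1.26, then 1.68, 2.10. A spring returns it to 0 if let go: turn it in one grasp. Takes 0.01 to 0.15 N m, peaking just beyond each stop and falling before the next. White line = pointer; dots on the dial mark rest and stops, the third larger and green
- knob_grip (a point): on the knob's upright axis, 90 mm above the bench: where the TCP grips. The grip is a black bar 46 mm long, 14 mm thick, from 67 to 97 mm above the bench, on a disc of 48 mm diameter, top 67 mm above the bench. The point's x axis runs along the bar and turns with it (along the unit's x at rest, pointer to -x)
- pot_a: bystander, leave alone: white tapered food pot with a silver lid, 71 mm across, 63 mm tall; origin at the centre of its underside
- pot_b: bystander, leave alone: white tapered food pot with a green lid, 71 mm across, 63 mm tall; origin at the centre of its underside
- sanitiser: bystander, leave alone: white bottle with a blue cap, 60 mm across, 150 mm tall; origin at the centre of its underside
- pack_a: bystander, leave alone: green wrapped food pack, 90 x 50 x 28 mm; origin at the centre of its underside
- pack_b: bystander, leave alone: second green wrapped food pack, 90 x 50 x 28 mm; origin at the centre of its underside
- tablet: bystander, leave alone: flat black tablet computer, 130 x 190 x 9 mm; origin at the centre of its underside
- cap_cup: bystander, leave alone: clear plastic cup, 70 mm across, 60 mm tall; origin at the centre of its underside
Mind the look-alikes: they are no part of the job. There is more than one size of the probe; the one meant has the size given above.

How it is judged (in metres and radians):
On the way, in this order (a step that is already met when the one before it is completed fails the run):
1. the gripped stem pushes the jaw open from above (value of joint jaw above 0.08 rad and contact force between the fingers and probe above 1 N and distance between probe_mid and clip_seat below 0.04 m), for 0.02 s.
2. the stem lies home in both clips, handle away from the knob, jaw closed over it (x of probe_mid in the frame of clip_seat between -0.004 and 0.004 m and y of probe_mid in the frame of clip_seat between -0.015 and 0.015 m and z of probe_mid in the frame of clip_seat between -0.004 and 0.0035 m and angle between the y axis of probe and the y axis of unit, either way round below 0.07 rad and y of probe_handle in the frame of clip_seat above 0.08 m and value of joint jaw below 0.05 rad), for 0.2 s.
3. the knob is held by the fingers at the third stop (value of joint knob between 1.11 and 1.41 rad and contact force between the fingers and knob above 1.5 N), for 0.3 s.
At the end, for the whole second after the job is handed in: Probe home in both clips (probe_mid within 4 mm of the seat across and in height, 15 mm along, within 4 degrees), handle away from the knob, jaw closed (below 0.05 rad), probe not touched; knob still, at 1.26 rad +- 0.15 (third stop), pressed by the fingers with more than 1.5 N (all of step 2 and all of step 3 and velocity of joint knob between -0.15 and 0.15 rad/s and contact force between the fingers and probe below 0.2 N); the arm keeps its last pose, push and grip.
It fails at once if the knob is turned on past the third stop (value of joint knob above 1.5 rad).
It fails at once if a bystander is moved more than 30 mm (distance of any of pot_a, pot_b, sanitiser, pack_a, pack_b, tablet, cap_cup from where it was at the start of the episode above 0.03 m).
It also fails if it takes over 67 s, if anything falls off the work surface, if the arm or the gripper's body presses on something with over 40 N, if the wrist force passes 120 N, or if a joint passes its speed limit or range.

### The arm

A 6-joint arm with a two-finger parallel gripper is mounted at the origin on the work surface. World frame = base frame: x ahead of the robot, y to its left, z up, the work surface at z = 0. Lengths are in m, angles in degrees, forces in N, time in s.
With the tool pointing down it reaches from about 0.4 to 0.825 m from the base axis. Payload 7 kg.
Tool frame: the origin (TCP) lies between the finger pads, 19 mm behind the fingertips; this is the grasp point; z points along the fingers, y is the line along which they close (so a half turn about z gives the same grasp; the last joint's range is limited). The gripper opens to 88 mm and grips with 3 to 60 N. Pads are 19 mm wide; open, the fingers measure 130 mm over their backs; the gripper's body (78 mm by 193 mm) begins 47 mm behind the grasp point.
Start: joints at [-47.263, 20.546, 0.682, 0, -70.136, -16.507], TCP at [0.298, -0.605, 0.245] pointing down, gripper open.
Joint ranges: [-176.03, 176.03], [-82.01, 121.73], [-58.28, 71.71], [-173.87, 95.51], [-174.79, -0.11], [-173.66, 173.66]. Speed limits (degrees/s): [136.94, 136.94, 172.46, 180, 180, 180].

### API

Orientations are given as [roll, pitch, yaw] about the fixed x, y, z axes, in that order (R = Rz(yaw) Ry(pitch) Rx(roll)).
In Python, from plant import ctrl gives the robot as it stands. The module is installed in compiled form; this text tells all that it offers.
- The arm moves only by the tool send_rows, never from a script. Its argument "plan" is a list that holds one entry, the list of rows, each a list of 6 numbers: the shift along the tool's x, y, z in fractions of the full range, 1 being 75 cm, then the turn, a rotation vector about the tool's x, y, z in parts of the range, where 1.0 means 90 degrees. A call has 1 to 8 rows; each row is the pose to reach, as a shift and turn from the pose commanded when the call began, along the tool's axes at that moment; what a row does not reach only later rows make up. A row lasts 1/12 s, in which the tool goes at most 41.7 mm and 7.16 degrees, less where a joint would pass 70% of its speed; a pose out of reach is approached as far as the arm can. No shift or turn number may pass 1 either way. A call with a gripper value outside its range is refused whole. "fingers" is the opening, from 0 (shut) to 1 (fully open), set as the call begins (left out, the last holds). The fingers move at their own pace and stop on an object; the grip force is fixed at half the most. Time passes only in rows, so rows that repeat a pose let the fingers close. It gives the time, the measured TCP pose, the force, the opening and the grip force at its end, in the units of the state.
- ctrl.get_obs(): the state, without advancing time (a new reading comes with each control period).
- ctrl.snapshot(name): name is "scene" or "top" or "wrist"; returns a dict with "img" (480x640x3 uint8, red, green, blue), "K" (3x3 intrinsics, pixels), "pose" (4x4, takes a point from camera to world coordinates). Camera axes: x right, y down, z forward; pixel columns grow to the right and rows downward; lengths in m; the calibration is good to about 2 mm. The wrist camera is an equidistant fisheye: a pixel r from the principal point sees the ray r / f radians off the axis. A picture is of the moment at which its call begins. There is no depth.
- ctrl.close_job(): hands the job in; it is judged then, once.
The state is a dict: "clock": time; "joint_pos": joint angles; "qvel": joint speeds; "tau": joint torques, N m; "tool_pos": TCP position; "orientation": TCP orientation; "force": force on the tool from outside, world axes, zero at the start; "moment": the same for the moment, N m; "opening": finger opening in m; "gripper_force": force on a finger pad.
Only numpy, scipy, OpenCV 4.12 (cv2) and the standard library are available. Lean on these libraries where they do the work, as an engineer would, in place of code of your own. Each camera call takes 0.05 s, during which the arm holds its last target. There are 200 camera calls.

## Working session

There is one attempt and no reset: what is moved stays moved. The work goes in short steps, Python scripts to look and compute and a tool call to move; the robot and the scene stay as the last step left them, time stands still between calls to the robot, and variables do not carry over. Pictures are saved under pics/ and viewed, at most 12 in all, crops included, and the job is handed in when it is done.

Besides the shell and the picture viewer there is one more tool, called after ">>>" by a JSON object that holds its "op" and its "data", one argument or row to a line. send_rows: Moves the arm, as the interface text tells. Its arguments: {"type":"object","properties":{"plan":{"type":"array","items":{"type":"array","items":{"type":"array","items":{"type":"number"}}}},"fingers":{"type":"number"}},"required":["plan"]}

```bash
mkdir -p pics
cat > h.py <<'E'
import numpy as np,cv2,json
from plant import ctrl
from scipy.spatial.transform import Rotation as R
def snap(n,f=None):
    s=ctrl.snapshot(n)
    if f: cv2.imwrite('pics/%s.png'%f,s['img'][:,:,::-1]); np.savez('pics/%s.npz'%f,**s)
    return s
def ray(s,u,v,fish=False):
    K=s['K'];x=(u-K[0,2])/K[0,0];y=(v-K[1,2])/K[1,1]
    if fish:
        r=np.hypot(x,y);d=np.array([x/r*np.sin(r),y/r*np.sin(r),np.cos(r)]) if r>0 else np.array([0,0,1.])
    else: d=np.array([x,y,1.])
    P=np.array(s['pose']);d=P[:3,:3]@d
    return P[:3,3],d/np.linalg.norm(d)
def onz(s,u,v,z,fish=False):
    o,d=ray(s,u,v,fish);return o+d*(z-o[2])/d[2]
def tri(a,b):
    (o,d),(p,e)=a,b
    t=np.linalg.lstsq(np.c_[d,-e],p-o,rcond=None)[0]
    x,y=o+d*t[0],p+e*t[1];return (x+y)/2,np.linalg.norm(x-y)
def proj(s,X,fish=False):
    P=np.linalg.inv(s['pose']);c=P[:3,:3]@X+P[:3,3];K=s['K']
    if fish:
        r=np.hypot(c[0],c[1]);t=np.arctan2(r,c[2]);q=c[:2]/r*t
    else:q=c[:2]/c[2]
    return K[0,0]*q[0]+K[0,2],K[1,1]*q[1]+K[1,2]
E
python3 - <<'E'
from h import *
for n in('scene','top'):
    s=snap(n,n); print(n,s['K'].tolist(),np.round(s['pose'],3).tolist())
print(ctrl.get_obs())
E
```

```text
scene [[549.5213211239924, 0.0, 323.46938573126874], [0.0, 549.5213211239924, 244.04929879694407], [0.0, 0.0, 1.0]] [[-0.184, 0.655, -0.733, 1.459], [0.983, 0.118, -0.141, 0.244], [-0.006, -0.746, -0.666, 0.964], [0.0, 0.0, 0.0, 1.0]]
top [[445.84540994065634, 0.0, 319.7293863970298], [0.0, 445.84540994065634, 234.8635441952474], [0.0, 0.0, 1.0]] [[-0.008, -0.994, 0.112, 0.392], [-1.0, 0.01, 0.016, 0.059], [-0.017, -0.112, -0.994, 1.014], [0.0, 0.0, 0.0, 1.0]]
{'clock': 0.1, 'joint_pos': array([-4.72633686e+01,  2.05880442e+01,  6.38978302e-01, -1.88576323e-02,
       -7.01372537e+01, -1.65065992e+01]), 'qvel': array([ 0.00971357, -0.09190751,  0.17419324,  0.13547454,  0.02781062,
        0.04621721]), 'tau': array([ 3.07735654e-04, -5.84165096e+01,  2.93753654e+01,  7.01556087e+00,
        1.01824582e-02, -5.66082656e-05]), 'tool_pos': array([ 0.29812535, -0.60512581,  0.24450445]), 'orientation': array([ 1.79912200e+02, -7.53034056e-03, -1.53776383e+02]), 'force': array([-0.16318021, -0.27159507,  0.49065987]), 'moment': array([-0.00281081, -0.03509165, -0.03614492]), 'gripper_force': 0.0, 'opening': 0.08748658897891742}
```

View pics/top.png

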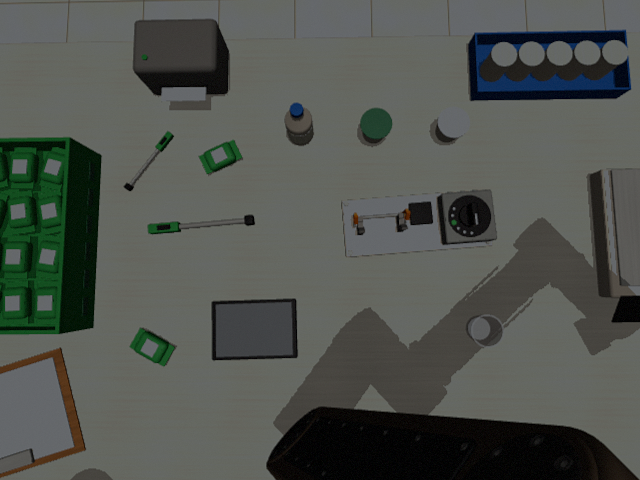

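View pics/scene.png

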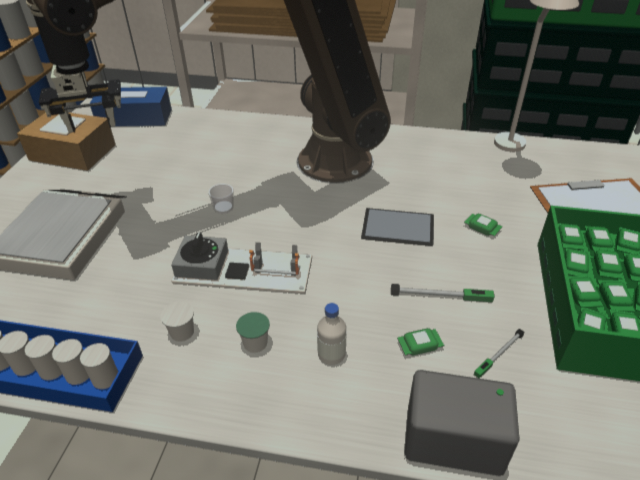

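The top view shows a long probe at about (202,223), with its green handle at (164,228) and black guard at (249,220), and a smaller look-alike at (148,162). The crate and the green packs are also green. The unit is at (418,222), with its knob at (469,216) on the right (-y) end and its clips at (360,222) and (402,218).

Run:
```python
from h import *
T=dict(np.load('pics/top.npz'));S=dict(np.load('pics/scene.npz'))
def comps(s,box,kind):
    x0,y0,x1,y1=box;h=cv2.cvtColor(s['img'],cv2.COLOR_RGB2HSV).astype(int)
    if kind=='g': m=(h[...,0]>45)&(h[...,0]<85)&(h[...,1]>110)&(h[...,2]>40)
    if kind=='o': m=(h[...,0]>5)&(h[...,0]<22)&(h[...,1]>150)&(h[...,2]>70)
    if kind=='k': m=(h[...,2]<45)
    mm=np.zeros(m.shape,np.uint8);mm[y0:y1,x0:x1]=m[y0:y1,x0:x1]
    n,l,st,c=cv2.connectedComponentsWithStats(mm)
    return [(st[i,4],np.round(c[i],1).tolist(),st[i,:4].tolist()) for i in range(1,n) if st[i,4]>5]
for nm,s,b in(('top',T,(140,205,262,240)),('scene',S,(385,278,500,306)),('topsmall',T,(118,125,178,195))):
    for k in'gk':print(nm,k,comps(s,b,k))
print('jaw',comps(T,(340,200,420,245),'o'),comps(S,(240,235,310,290),'o'))
print('dots',comps(T,(440,190,500,245),'g'),comps(S,(170,230,230,280),'g'))
c=np.zeros((600,800,3),np.uint8)
def put(s,b,x,y,k):
    i=cv2.resize(s['img'][b[1]:b[3],b[0]:b[2]],None,fx=k,fy=k,interpolation=cv2.INTER_CUBIC);i=np.clip(i*(1.6 if s is T else 1),0,255)[:600-y,:800-x];c[y:y+i.shape[0],x:x+i.shape[1]]=i
put(T,(335,180,500,260),0,0,4.8);put(S,(165,225,320,300),0,390,2.8);put(T,(115,125,265,240),440,390,1.8)
put(S,(385,280,500,305),440,560,2.4)
cv2.imwrite('pics/c1.png',c[:,:,::-1])
```

```text
top g [(np.int32(208), [162.7, 227.3], [148, 222, 31, 11])]
top k [(np.int32(93), [248.9, 219.8], [244, 215, 11, 11]), (np.int32(38), [172.8, 230.1], [159, 223, 22, 10]), (np.int32(63), [163.1, 226.9], [157, 224, 14, 6]), (np.int32(7), [154.0, 233.0], [151, 233, 7, 1])]
scene g [(np.int32(116), [479.2, 293.5], [464, 290, 30, 8])]
scene k []
topsmall g [(np.int32(88), [163.7, 140.4], [156, 132, 16, 18])]
topsmall k [(np.int32(47), [166.6, 143.0], [160, 135, 14, 17]), (np.int32(27), [162.8, 140.3], [160, 137, 7, 8]), (np.int32(47), [128.6, 186.5], [124, 183, 10, 8])]
jaw [(np.int32(33), [407.4, 214.1], [406, 209, 4, 11]), (np.int32(34), [355.6, 218.2], [354, 213, 4, 11])] []
dots [(np.int32(26), [453.5, 222.0], [451, 220, 6, 5])] [(np.int32(8), [213.9, 247.9], [213, 247, 3, 3])]
```

View pics/c1.png

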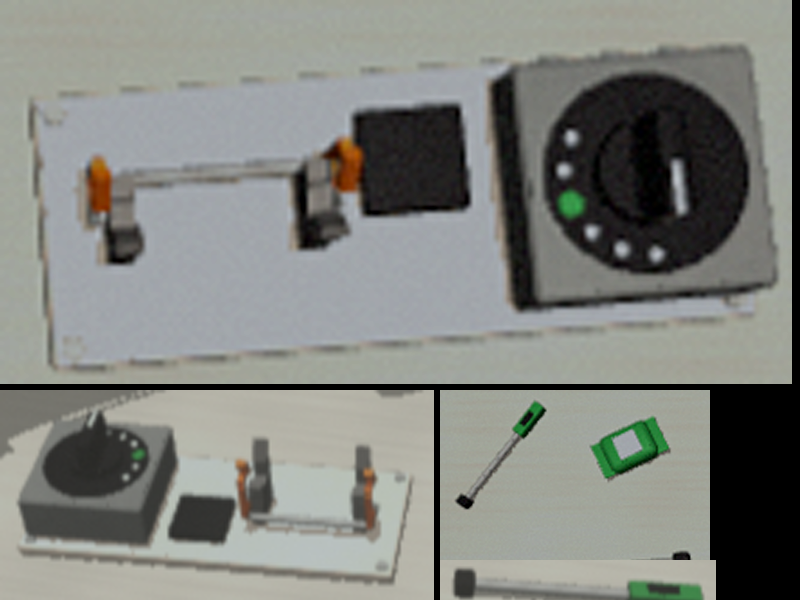

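The crops show the long probe (handle 31 px, whole length about 106 px), with the small look-alike at top pixel (148,162). At rest the pointer is toward the bottom, and the green dot (third stop) is at (453.5,222). The tall prongs are on the robot side, and the jaw noses are at (355,218) and (407,214).

Run:
```python
from h import *
T=dict(np.load('pics/top.npz'));S=dict(np.load('pics/scene.npz'))
r=lambda a:np.round(a,4).tolist()
print('guard tri',*map(r,tri(ray(T,249,219.8),ray(S,395.5,290.5))))
print('handle tri',*map(r,tri(ray(T,164,228),ray(S,479,295))))
g,h=onz(T,249,219.8,.013),onz(T,163.5,228,.015);print('g,h',r(g),r(h),np.linalg.norm(g-h),'expect .195')
a,b=onz(T,128.6,186.5,.01),onz(T,163.7,140.4,.01);print('small',np.linalg.norm(a-b))
print('greendot',*map(r,tri(ray(T,453.5,222),ray(S,213.9,247.9))))
# plate corners
C=[onz(T,335+x/4.8-.4,180+y/4.8-.4,.012) for x,y in((33,98),(52,367),(752,314))]
print('plate',[r(c) for c in C],np.linalg.norm(C[0]-C[1]),np.linalg.norm(C[1]-C[2]))
d=C[1]-C[2];yaw=np.arctan2(-d[0],d[1]);cen=(C[0]+C[2])/2
print('cen',r(cen),'yaw',np.degrees(yaw))
B=[onz(T,335+x/4.8-.4,180+y/4.8-.4,.057) for x,y in((512,70),(747,46),(775,282),(537,302))]
print('box',r(np.mean(B,0)),[np.linalg.norm(B[i]-B[i-1]) for i in range(4)])
Rz=np.array([[np.cos(yaw),-np.sin(yaw)],[np.sin(yaw),np.cos(yaw)]])
print('box pred',r(cen[:2]+Rz@[0,-.105]),'seat',r(cen[:2]+Rz@[0,.085]))
p=g+(h-g)/np.linalg.norm(h-g)*.085;v=h-g
print('mid',r(p),'probe yaw',np.degrees(np.arctan2(-v[0],v[1])))
w=ctrl.snapshot('wrist');cv2.imwrite('pics/w0.png',w['img'][:,:,::-1])
o=ctrl.get_obs();Rt=R.from_euler('xyz',o['orientation'],degrees=True).as_matrix()
M=np.eye(4);M[:3,:3]=Rt;M[:3,3]=o['tool_pos'];print('cam in tool',np.round(np.linalg.inv(M)@w['pose'],3).tolist(),w['K'].tolist(),Rt.round(3).tolist())
```

```text
guard tri [0.541, 0.2392, 0.0081] 0.0044
handle tri [0.5238, 0.4334, 0.0109] 0.005
g,h [0.5406, 0.2361, 0.013] [0.5235, 0.4304, 0.015] 0.19503829807983417 expect .195
small 0.1339409657184017
greendot [0.5241, -0.2119, 0.0586] 0.0027
plate [[0.584, 0.0254, 0.012], [0.4561, 0.0182, 0.012], [0.4779, -0.3086, 0.012]] 0.12811471748273273 0.32750086364726344
cen [0.531, -0.1416, 0.012] yaw 3.8140907217612012
box [0.5375, -0.2464, 0.057] [np.float64(0.10571666646619911), np.float64(0.10661383498872283), np.float64(0.10756800164358185), np.float64(0.10638823304245437)]
box pred [0.5379, -0.2464] seat [0.5253, -0.0568]
mid [0.5331, 0.3208, 0.0139] probe yaw 5.020636456395633
cam in tool [[-0.0, -0.951, -0.31, 0.086], [1.0, -0.0, -0.0, 0.001], [0.0, -0.31, 0.951, -0.14], [0.0, 0.0, 0.0, 1.0]] [[371.64829954431775, 0.0, 318.6960099549537], [0.0, 371.64829954431775, 234.942628791224], [0.0, 0.0, 1.0]] [[-0.897, -0.442, -0.001], [-0.442, 0.897, 0.001], [0.0, 0.001, -1.0]]
```

The rows are not in the units I measure in: shifts go in shares of 75 cm and turns go in shares of 90 degrees. I convert before sending: 72.7 cm / 75 = 0.9693, -62 cm / 75 = -0.8267, -68.8 degrees / 90 = -0.7644.

>>> {"op": "send_rows", "data": {
  "plan": [
    [[-0.8267,0.9693,0.08,0,0,-0.7644],[-0.8267,0.9693,0.08,0,0,-0.7644],[-0.8267,0.9693,0.08,0,0,-0.7644],[-0.8267,0.9693,0.08,0,0,-0.7644],[-0.8267,0.9693,0.08,0,0,-0.7644],[-0.8267,0.9693,0.08,0,0,-0.7644],[-0.8267,0.9693,0.08,0,0,-0.7644],[-0.8267,0.9693,0.08,0,0,-0.7644]]
  ],
  "fingers": 0.6
}}

```text
clock: 0.82
tool_pos: [0.3799, -0.2812, 0.2243]
orientation: [-180.0, 0.0, -96.1]
force: [1.6, 0.3, 0.7]
opening: 0.0528
gripper_force: 0.0
```

```bash
cat >> h.py <<'E'
def go(p,yaw,roll=180,pitch=0):
    o=ctrl.get_obs();A=R.from_euler('xyz',o['orientation'],degrees=True);B=R.from_euler('xyz',[roll,pitch,yaw],degrees=True)
    print('t',round(o['clock'],2),'pos',o['tool_pos'].round(4),'rpy',o['orientation'].round(2),'F',o['force'].round(1),'open',round(o['opening'],4),'gf',round(o['gripper_force'],1),'j',o['joint_pos'].round(0))
    print('shift cm',(A.inv().apply(np.array(p)-o['tool_pos'])*100).round(2),'turn',(A.inv()*B).as_rotvec(degrees=True).round(2))
E
python3 -c "
from h import *
go([.533,.321,.16],-85)"
```

```text
t 0.82 pos [ 0.3799 -0.2812  0.2243] rpy [-179.99    0.    -96.14] F [1.6 0.3 0.7] open 0.0528 gf 0.0 j [-13.   2. -26.  -0. -62.   6.]
shift cm [-61.51  -8.78   6.44] turn [-1.000e-02  0.000e+00 -1.114e+01]
```

Scaled: -61.5 cm / 75 = -0.82, -8.8 cm / 75 = -0.1173, -11.1 degrees / 90 = -0.1233.

>>> {"op": "send_rows", "data": {
  "plan": [
    [[-0.82,-0.1173,0.0853,0,0,-0.1233],[-0.82,-0.1173,0.0853,0,0,-0.1233],[-0.82,-0.1173,0.0853,0,0,-0.1233],[-0.82,-0.1173,0.0853,0,0,-0.1233],[-0.82,-0.1173,0.0853,0,0,-0.1233],[-0.82,-0.1173,0.0853,0,0,-0.1233],[-0.82,-0.1173,0.0853,0,0,-0.1233],[-0.82,-0.1173,0.0853,0,0,-0.1233]]
  ]
}}

```text
clock: 1.48
tool_pos: [0.4636, 0.04, 0.1904]
orientation: [-180.0, 0.0, -85.4]
force: [0.4, -1.1, 0.5]
opening: 0.0527
gripper_force: 0.0
```

```bash
python3 -c "
from h import *
go([.533,.321,.16],-85)"
```

```text
t 1.48 pos [0.4636 0.04   0.1904] rpy [-1.7996e+02  2.0000e-02 -8.5350e+01] F [ 0.4 -1.1  0.5] open 0.0527 gf 0.0 j [ 29.   3. -29.  -0. -57. -25.]
shift cm [-27.45  -9.19   3.05] turn [-0.04  0.02 -0.35]
```

Scaled: -27.4 cm / 75 = -0.3653, -9.2 cm / 75 = -0.1227, -0.4 degrees / 90 = -0.0044.

>>> {"op": "send_rows", "data": {
  "plan": [
    [[-0.3653,-0.1227,0.04,0,0,-0.0044],[-0.3653,-0.1227,0.04,0,0,-0.0044],[-0.3653,-0.1227,0.04,0,0,-0.0044],[-0.3653,-0.1227,0.04,0,0,-0.0044],[-0.3653,-0.1227,0.04,0,0,-0.0044],[-0.3653,-0.1227,0.04,0,0,-0.0044],[-0.3653,-0.1227,0.04,0,0,-0.0044],[-0.3653,-0.1227,0.04,0,0,-0.0044]]
  ]
}}

```text
clock: 2.15
tool_pos: [0.5345, 0.3242, 0.1584]
orientation: [-180.0, -0.0, -84.8]
force: [0.1, -0.1, -0.2]
opening: 0.0525
gripper_force: 0.0
```

```bash
python3 -c "
from h import *
go([.533,.321,.16],-85)
snap('wrist','w1');go([.533,.321,.011],-85)"
```

```text
t 2.15 pos [0.5345 0.3242 0.1584] rpy [-1.7999e+02 -3.0000e-02 -8.4770e+01] F [ 0.1 -0.1 -0.2] open 0.0525 gf 0.0 j [ 49.  20. -13.   0. -58. -44.]
shift cm [ 0.31  0.18 -0.16] turn [-0.01 -0.03  0.23]
t 2.2 pos [0.5335 0.3214 0.1585] rpy [ 1.7993e+02 -8.0000e-02 -8.4810e+01] F [ 0.1 -1.   0.1] open 0.0527 gf 0.0 j [ 49.  20. -13.   0. -58. -44.]
shift cm [ 0.02  0.03 14.75] turn [ 0.07 -0.08  0.19]
```

View pics/w1.png

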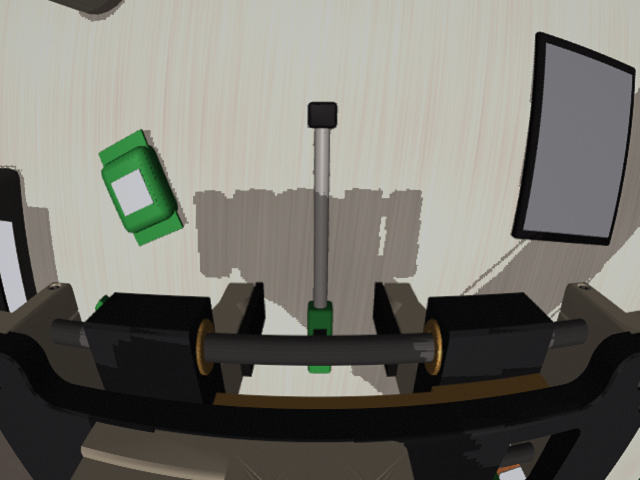

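The wrist view shows the probe between the fingers: guard at (322,115), stem running from (321.5,128) to (320.5,303), handle from (320,303) to (319,372).

```bash
python3 -c "
from h import *
W=dict(np.load('pics/w1.npz'))
img=cv2.cvtColor(W['img'],cv2.COLOR_RGB2HSV)
a=onz(W,321.7,128,.017,True);b=onz(W,320.3,303,.020,True)
print(a,b,np.linalg.norm(b-a),(a+b)/2,'yaw',np.degrees(np.arctan2(-(b-a)[0],(b-a)[1])))
T=dict(np.load('pics/top.npz'))
print('h check guard', tri(ray(W,322,115,True),ray(T,249,219.8)), 'handle end',onz(W,319,372,.016,True))
"
```

```text
[0.53824187 0.24769956 0.017     ] [0.52607303 0.39093585 0.02      ] 0.14378357554883872 [0.53215745 0.31931771 0.0185    ] yaw 4.855982162839287
h check guard (array([0.53978983, 0.23706724, 0.01204145]), np.float64(0.0023723684939100952)) handle end [0.51999186 0.46942972 0.016     ]
```

Scaled: 13.7 cm / 75 = 0.1827, 0.15 cm / 75 = 0.002, 0.3 degrees / 90 = 0.0033.

>>> {"op": "send_rows", "data": {
  "plan": [
    [[0,0.002,0.0533,0,0,0.0033],[0,0.002,0.0933,0,0,0.0033],[0,0.002,0.1333,0,0,0.0033],[0,0.002,0.16,0,0,0.0033],[0,0.002,0.176,0,0,0.0033],[0,0.002,0.1827,0,0,0.0033],[0,0.002,0.1827,0,0,0.0033]]
  ]
}}

```text
clock: 2.78
tool_pos: [0.5316, 0.3176, 0.0227]
orientation: [179.9, -0.1, -85.3]
force: [0.3, -0.2, 0.3]
opening: 0.0525
gripper_force: 0.0
```

>>> {"op": "send_rows", "data": {
  "plan": [
    [[0,0,0,0,0,0],[0,0,0,0,0,0],[0,0,0,0,0,0],[0,0,0,0,0,0],[0,0,0,0,0,0],[0,0,0,0,0,0]]
  ],
  "fingers": 0
}}

```text
clock: 3.28
tool_pos: [0.532, 0.3184, 0.0239]
orientation: [-180.0, 0.0, -85.3]
force: [-0.3, -0.0, 0.3]
opening: 0.0184
gripper_force: 0.0
```

```bash
python3 -c "
from h import *
go([.532,.321,.15],-85)"
```

```text
t 3.28 pos [0.532  0.3184 0.0239] rpy [-1.7996e+02  3.0000e-02 -8.5270e+01] F [-0.3 -0.   0.3] open 0.0184 gf 0.0 j [ 49.  28. -21.   0. -41. -44.]
shift cm [ -0.26  -0.03 -12.61] turn [-0.04  0.03 -0.27]
```

Scaled: 0.1 cm / 75 = 0.0013.

>>> {"op": "send_rows", "data": {
  "plan": [
    [[0,0,0.0013,0,0,0],[0,0,0.0013,0,0,0],[0,0,0.0013,0,0,0],[0,0,0.0013,0,0,0],[0,0,0.0013,0,0,0]]
  ]
}}

```text
clock: 3.7
tool_pos: [0.5322, 0.3185, 0.0229]
orientation: [-180.0, 0.0, -85.3]
force: [-0.6, -0.1, 5.2]
opening: 0.0111
gripper_force: 30.0
```

Scaled: -13 cm / 75 = -0.1733, -12 cm / 75 = -0.16.

>>> {"op": "send_rows", "data": {
  "plan": [
    [[0,0,-0.0133,0,0,0],[0,0,-0.0533,0,0,0],[0,0,-0.0933,0,0,0],[0,0,-0.1333,0,0,0],[0,0,-0.16,0,0,0],[0,0,-0.1733,0,0,0],[0,0,-0.1733,0,0,0],[0,0,-0.1733,0,0,0]]
  ]
}}

```text
clock: 4.37
tool_pos: [0.5314, 0.318, 0.1519]
orientation: [180.0, 0.0, -85.3]
force: [-0.9, -0.2, -1.4]
opening: 0.0111
gripper_force: 30.0
```

```bash
python3 -c "
from h import *
go([.5253,-.0568,.155],-86.2);W=snap('wrist','w2');T=snap('top','t2');go([.5253,-.0568,.155],-86.2)
h=cv2.cvtColor(T['img'],cv2.COLOR_RGB2HSV).astype(int)
m=((h[...,0]>45)&(h[...,0]<85)&(h[...,1]>110)&(h[...,2]>40)).astype(np.uint8);m[:,:125]=0
n,l,st,c=cv2.connectedComponentsWithStats(m);print([(st[i],c[i].round(1)) for i in range(1,n) if st[i,4]>60])
"
```

```text
t 4.37 pos [0.5314 0.318  0.1519] rpy [ 1.7997e+02  2.0000e-02 -8.5300e+01] F [-0.9 -0.2 -1.4] open 0.0111 gf 30.0 j [ 49.  20. -14.  -0. -57. -44.]
shift cm [37.31  3.69 -0.32] turn [0.03 0.02 0.9 ]
t 4.47 pos [0.531  0.3175 0.1504] rpy [ 1.7985e+02 -1.0000e-01 -8.5300e+01] F [ 0.  -0.4 -1. ] open 0.0109 gf 30.0 j [ 49.  20. -14.  -0. -57. -44.]
shift cm [37.26  3.63 -0.39] turn [ 0.14 -0.1   0.9 ]
[(array([361, 109,  31,  30, 732], dtype=int32), array([375.8, 123.3])), (array([156, 132,  16,  18,  91], dtype=int32), array([163.8, 140.5])), (array([202, 140,  40,  34, 531], dtype=int32), array([221.3, 156.2])), (array([125, 216,  24,  11, 119], dtype=int32), array([132.1, 222.1])), (array([130, 328,  45,  38, 652], dtype=int32), array([152.2, 347.2]))]
```

View pics/w2.png

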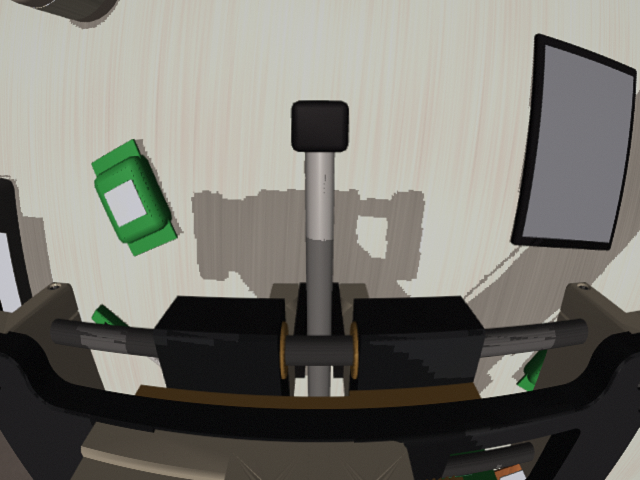

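The wrist view shows the stem held between the pads: guard at (320,126), spanning columns 291–349, stem axis at about column 319.5.

```bash
python3 -c "
from h import *
W=dict(np.load('pics/w2.npz'))
a=ray(W,291.5,140,True);b=ray(W,348.5,140,True)
L=.022/np.linalg.norm(a[1]-b[1]);c=a[0]+(a[1]+b[1])/2*L
print('guard top face pt',c,'expect z .1494-.01+.011=.15ish')
z=.1395
p=onz(W,319.7,155,z,True);q=onz(W,319.4,390,z,True);d=q-p
print('joint',p,'mid y',p[1]+.075,'yaw',np.degrees(np.arctan2(-d[0],d[1])),q)
print('stem x at tool y', p[0]+(d[0]/d[1])*(.3178-p[1]))
"
```

```text
guard top face pt [0.53608682 0.24251131 0.14736569] expect z .1494-.01+.011=.15ish
joint [0.53562369 0.24923166 0.1395    ] mid y 0.32423166306467766 yaw 4.6682274421477885 [0.52571413 0.37058804 0.1395    ]
stem x at tool y 0.530024623821362
```

Scaled: 26 cm / 75 = 0.3467, 23 cm / 75 = 0.3067, 0.9 degrees / 90 = 0.01.

>>> {"op": "send_rows", "data": {
  "plan": [
    [[0.04,-0.0053,-0.008,0,0,0.01],[0.0933,-0.0133,-0.02,0,0,0.01],[0.1467,-0.02,-0.0267,0,0,0.01],[0.2,-0.0267,-0.04,0,0,0.01],[0.2533,-0.0347,-0.0533,0,0,0.01],[0.3067,-0.044,-0.0667,0,0,0.01],[0.3467,-0.0507,-0.0667,0,0,0.01],[0.3467,-0.0507,-0.0667,0,0,0.01]]
  ]
}}

```text
clock: 5.13
tool_pos: [0.5913, 0.0575, 0.201]
orientation: [179.9, -0.1, -86.4]
force: [-0.1, 0.5, -0.9]
opening: 0.011
gripper_force: 30.0
```

>>> {"op": "send_rows", "data": {
  "plan": [
    [[0,0,0,0,0,0],[0,0,0,0,0,0],[0,0,0,0,0,0]]
  ]
}}

```text
clock: 5.38
tool_pos: [0.5907, 0.0629, 0.2012]
orientation: [179.9, -0.0, -86.1]
force: [0.3, 0.1, -0.5]
opening: 0.011
gripper_force: 30.0
```

```bash
python3 -c "
from h import *
W=snap('wrist','w3');go([.5253,-.0568,.155],-86.2)"
```

```text
t 5.43 pos [0.5908 0.0632 0.2014] rpy [ 1.7992e+02 -2.0000e-02 -8.6100e+01] F [-0.7  0.7 -0.6] open 0.011 gf 30.0 j [ 25.  15. -13.  -0. -62. -21.]
shift cm [11.52  7.34  4.66] turn [ 0.08 -0.02  0.1 ]
```

View pics/w3.png

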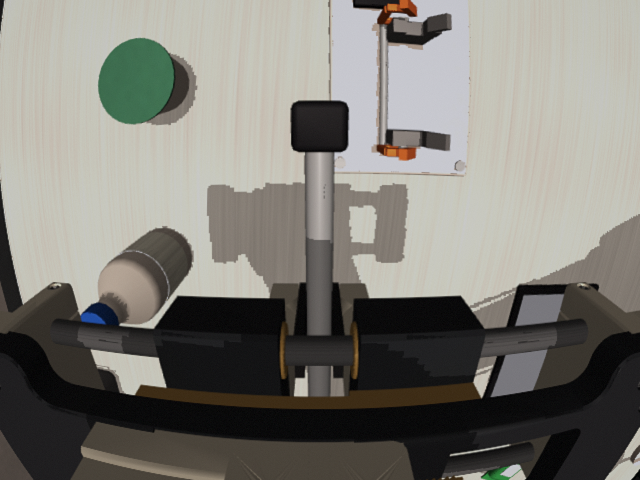

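The wrist view shows the clips at (420,140) and (425,27), the jaw noses at (400,153) and (400,8), and the plate corner screws at (340,162) and (460,166). I'll move 5 cm closer for a centred second view.

Scaled: 5 cm / 75 = 0.0667, 4 cm / 75 = 0.0533.

>>> {"op": "send_rows", "data": {
  "plan": [
    [[0.0267,0,0,0,0,0],[0.0533,0,0,0,0,0],[0.0667,0,0,0,0,0],[0.0667,0,0,0,0,0],[0.0667,0,0,0,0,0],[0.0667,0,0,0,0,0]]
  ]
}}

```text
clock: 5.93
tool_pos: [0.5945, 0.0132, 0.2022]
orientation: [180.0, 0.0, -86.1]
force: [-0.5, 0.3, -0.9]
opening: 0.0108
gripper_force: 30.0
```

```bash
python3 -c "
from h import *
W=snap('wrist','w4');go([.5253,-.0568,.155],-86.2)
cv2.imwrite('pics/w4c.png',cv2.resize(W['img'][40:240,310:510,::-1],None,fx=3,fy=3,interpolation=cv2.INTER_CUBIC))
for f in('w3','w4'):
    h=cv2.cvtColor(dict(np.load('pics/%s.npz'%f))['img'],cv2.COLOR_RGB2HSV).astype(int)
    m=((h[...,0]>5)&(h[...,0]<20)&(h[...,1]>190)&(h[...,2]>80)).astype(np.uint8);m[260:]=0
    n,l,st,c=cv2.connectedComponentsWithStats(m);print(f,[(st[i].tolist(),c[i].round(1)) for i in range(1,n) if st[i,4]>30])
"
```

```text
t 5.98 pos [0.5945 0.0132 0.2022] rpy [ 1.800e+02  1.000e-02 -8.613e+01] F [ 0.6 -0.2 -0.5] open 0.0107 gf 30.0 j [ 20.  15. -13.  -0. -62. -16.]
shift cm [6.52 7.38 4.72] turn [0.   0.01 0.07]
w3 [([384, 0, 32, 15, 231], array([401.4,   6.4])), ([383, 145, 32, 15, 274], array([400. , 151.9]))]
w4 [([385, 65, 32, 16, 265], array([402.3,  72.5])), ([382, 202, 8, 7, 33], array([385.5, 204.8])), ([382, 211, 30, 16, 262], array([397.4, 217.7]))]
```

View pics/w4c.png

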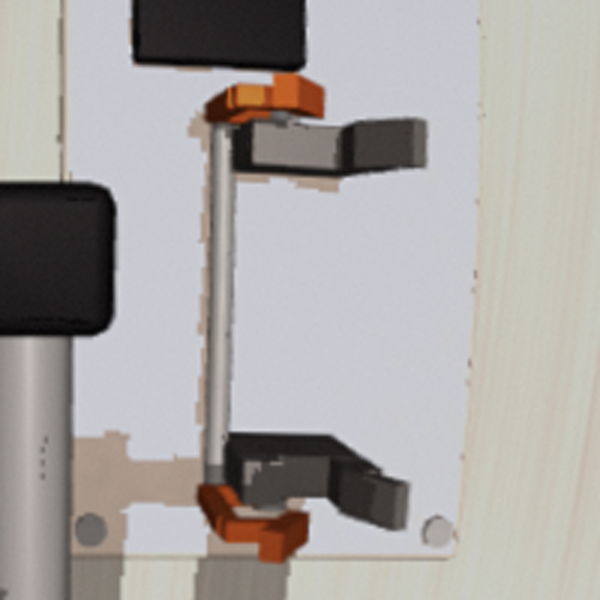

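The crop shows plate screws at full-image (340,216) and (455.7,216.7), plate edges left at x≈331 and right at about (469,73) and (467,157), near nose at (397,218) and far nose at (402,72).

```bash
python3 -c "
from h import *
W=dict(np.load('pics/w4.npz'));V=dict(np.load('pics/w3.npz'));T=dict(np.load('pics/top.npz'))
f=lambda x,y,z:onz(W,310+x/3-.3,40+y/3-.3,z,True)
s1,s2=f(90,528,.012),f(437,530,.012);print('screws',s1,s2,'mid',(s1+s2)/2)
e=[f(479,20,.012),f(477,150,.012),f(470,350,.012),f(455,556,.012)];l=[f(62,20,.012),f(66,180,.012)]
p=np.polyfit([q[1] for q in e],[q[0] for q in e],1);print('right edge slope deg',np.degrees(np.arctan(-p[0])))
p2=np.polyfit([q[1] for q in l],[q[0] for q in l],1);print('left slope',np.degrees(np.arctan(-p2[0])))
print('widths at y=-.06,0',[np.polyval(p2,y)-np.polyval(p,y) for y in(-.06,-.12)],'centre x at y -.0568',(np.polyval(p,-.0568)+np.polyval(p2,-.0568))/2)
print('end edge',f(250,556,.012))
# noses by triangulation, w3/w4 and w4/top
for n,(a,b,t) in {'near':((400,151.9),(397.4,217.7),(355.6,218.2)),'far':((401.4,6.4),(402.3,72.5),(407.4,214.1))}.items():
    print(n,tri(ray(V,*a,True),ray(W,*b,True)),tri(ray(W,*b,True),ray(T,*t)))
# front prong tips (z .082) w4
for q in((380,477),(408,480),(405,530),(428,118),(426,165)):print('tip',f(*q,.082))
# rear prong top corners z .057
for q in((228,435),(236,123),(230,490)):print('clip',f(*q,.057))
"
```

```text
screws [0.57382543 0.01666812 0.012     ] [0.46172901 0.00896447 0.012     ] mid [0.51777722 0.01281629 0.012     ]
right edge slope deg 4.25489419047902
left slope 5.263086167880436
widths at y=-.06,0 [np.float64(0.12648937846915792), np.float64(0.12755250004214114)] centre x at y -.0568 0.5228031990793682
end edge [0.52286305 0.02212192 0.012     ]
near (array([ 0.53481728, -0.00174764,  0.07542535]), np.float64(6.28131484080139e-05)) (array([ 0.53343236, -0.00148878,  0.07181167]), np.float64(0.0017416556636753071))
far (array([ 0.54249801, -0.10906307,  0.07819983]), np.float64(0.00023601610765151048)) (array([ 0.54081574, -0.11142692,  0.07058014]), np.float64(0.0025397928302686237))
tip [ 0.50838521 -0.02022336  0.082     ]
tip [ 0.50085252 -0.02012322  0.082     ]
tip [ 0.4996005  -0.00729246  0.082     ]
tip [ 0.50613937 -0.10929205  0.082     ]
tip [ 0.50568565 -0.09771556  0.082     ]
clip [ 0.54309768 -0.02306506  0.057     ]
clip [ 0.54841451 -0.10430465  0.057     ]
clip [ 0.54092011 -0.00834878  0.057     ]
```

Scaled: 7.5 cm / 75 = 0.1, 7.2 cm / 75 = 0.096.

>>> {"op": "send_rows", "data": {
  "plan": [
    [[0.02,0.0267,0,0,0,0],[0.0467,0.0533,0,0,0,0],[0.0733,0.08,0.0133,0,0,0],[0.092,0.1,0.04,0,0,0],[0.092,0.1,0.0667,0,0,0],[0.092,0.1,0.0933,0,0,0],[0.092,0.1,0.096,0,0,0],[0.092,0.1,0.096,0,0,0]]
  ]
}}

```text
clock: 6.65
tool_pos: [0.5238, -0.0612, 0.1296]
orientation: [179.9, -0.0, -86.1]
force: [0.1, -0.4, -0.8]
opening: 0.0109
gripper_force: 30.0
```

>>> {"op": "send_rows", "data": {
  "plan": [
    [[0,0,0,0,0,0],[0,0,0,0,0,0],[0,0,0,0,0,0],[0,0,0,0,0,0]]
  ]
}}

```text
clock: 6.98
tool_pos: [0.5248, -0.0612, 0.1312]
orientation: [-179.9, 0.0, -86.2]
force: [-0.2, -0.3, -1.1]
opening: 0.0113
gripper_force: 30.0
```

```bash
python3 -c "
from h import *
go([.5243,-.061,.10],-86.05);W=snap('wrist','w5')
c=W['img'][:,160:480,::-1];s=snap('scene','s5')['img'][210:310,160:330,::-1]
o=np.zeros((480,800,3),np.uint8);o[:,:320]=c;o[:282,320:]=cv2.resize(s,(480,282),interpolation=cv2.INTER_CUBIC)
cv2.imwrite('pics/c5.png',o)"
```

```text
t 6.98 pos [ 0.5248 -0.0612  0.1312] rpy [-1.7992e+02  1.0000e-02 -8.6160e+01] F [-0.2 -0.3 -1.1] open 0.0113 gf 30.0 j [ 15.  13. -27.   0. -50. -11.]
shift cm [-0.02  0.05  3.12] turn [-0.08  0.01 -0.11]
```

View pics/c5.png

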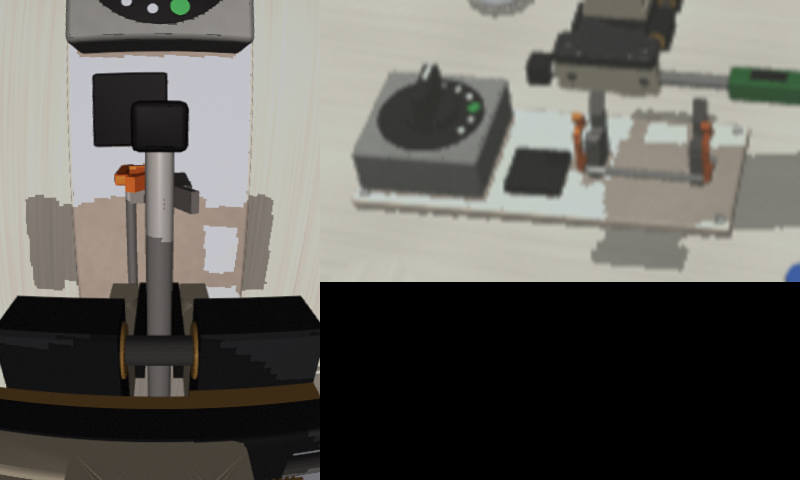

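The stem lies level above the slots: nose on its left at (290,180) in the wrist view, flared prong on its right, and the handle on the far side from the knob.

Scaled: 4.1 cm / 75 = 0.0547, 3.8 cm / 75 = 0.0507.

>>> {"op": "send_rows", "data": {
  "plan": [
    [[0,0,0.0133,0,0,0],[0,0,0.0267,0,0,0],[0,0,0.0373,0,0,0],[0,0,0.044,0,0,0],[0,0,0.0507,0,0,0],[0,0,0.0547,0,0,0]]
  ]
}}

```text
clock: 7.58
tool_pos: [0.5239, -0.0616, 0.0882]
orientation: [179.9, -0.0, -86.2]
force: [-0.3, -0.1, -1.6]
opening: 0.0116
gripper_force: 30.0
```

Scaled: 0.8 cm / 75 = 0.0107, 0.6 cm / 75 = 0.008.

>>> {"op": "send_rows", "data": {
  "plan": [
    [[0,0,0.004,0,0,0],[0,0,0.008,0,0,0],[0,0,0.0107,0,0,0],[0,0,0.0107,0,0,0]]
  ]
}}

```text
clock: 7.92
tool_pos: [0.5238, -0.0616, 0.0811]
orientation: [180.0, -0.0, -86.2]
force: [-1.7, -0.7, -0.0]
opening: 0.0107
gripper_force: 30.0
```

Scaled: 0.6 cm / 75 = 0.008, 0.4 cm / 75 = 0.0053.

>>> {"op": "send_rows", "data": {
  "plan": [
    [[0,0,0.0027,0,0,0],[0,0,0.0053,0,0,0],[0,0,0.008,0,0,0],[0,0,0.008,0,0,0]]
  ]
}}

```text
clock: 8.25
tool_pos: [0.5234, -0.0616, 0.0746]
orientation: [179.9, 0.0, -86.2]
force: [-2.5, -0.4, -1.3]
opening: 0.011
gripper_force: 30.0
```

Scaled: 0.7 cm / 75 = 0.0093, 0.6 cm / 75 = 0.008.

>>> {"op": "send_rows", "data": {
  "plan": [
    [[0,0,0.0027,0,0,0],[0,0,0.0053,0,0,0],[0,0,0.008,0,0,0],[0,0,0.0093,0,0,0],[0,0,0.0093,0,0,0]]
  ]
}}

```text
clock: 8.67
tool_pos: [0.5249, -0.0614, 0.0682]
orientation: [-180.0, -0.0, -86.2]
force: [-0.1, 0.3, -1.8]
opening: 0.011
gripper_force: 30.0
```

```bash
python3 -c "
from h import *
go([.5243,-.061,.067],-86.05);W=snap('wrist','w6');s=snap('scene','s6')['img'][210:310,160:330,::-1]
t=snap('top')['img'][180:260,335:500,::-1]
o=np.zeros((600,800,3),np.uint8);o[:480,:320]=W['img'][:,160:480,::-1];o[:282,320:]=cv2.resize(s,(480,282),interpolation=cv2.INTER_CUBIC);o[285:518,320:]=cv2.resize(t,(480,233))
cv2.imwrite('pics/c6.png',o)"
```

```text
t 8.67 pos [ 0.5249 -0.0614  0.0682] rpy [-179.95   -0.    -86.16] F [-0.1  0.3 -1.8] open 0.011 gf 30.0 j [ 15.  18. -30.   0. -42. -11.]
shift cm [-0.04  0.06  0.12] turn [-0.05 -0.   -0.11]
```

View pics/c6.png

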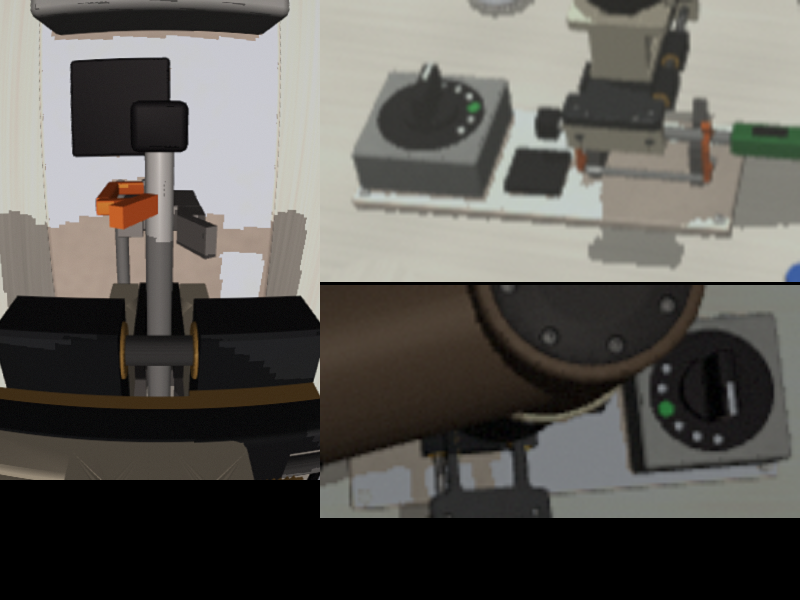

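The wrist view shows the orange nose tip reaching column 317, overlapping the stem's left side (columns 306–333). I'll measure the tip's position now against the closed jaw.

```bash
python3 -c "
from h import *
for f in('w4','w5','w6'):
    W=dict(np.load('pics/%s.npz'%f));h=cv2.cvtColor(W['img'],cv2.COLOR_RGB2HSV).astype(int)
    m=((h[...,0]>4)&(h[...,0]<20)&(h[...,1]>180)&(h[...,2]>70)).astype(np.uint8);m[260:]=0
    n,l,st,c=cv2.connectedComponentsWithStats(m)
    for i in range(1,n):
        if st[i,4]<60: continue
        ys,xs=np.where(l==i);k=xs.argmax();j=xs.argmin()
        print(f,st[i].tolist(),'rightmost',xs[k],ys[xs==xs[k]].min(),ys[xs==xs[k]].max(),[onz(W,xs[k]+.5,ys[xs==xs[k]].mean(),z,True).round(4).tolist() for z in(.065,.075,.084)],'left',onz(W,xs[j],ys[j],.07,True).round(4))
"
```

```text
w4 [385, 65, 32, 16, 325] rightmost 416 69 78 [[0.5289, -0.1117, 0.065], [0.5314, -0.1102, 0.075], [0.5337, -0.1089, 0.084]] left [ 0.5537 -0.1097  0.07  ]
w4 [377, 202, 35, 25, 399] rightmost 411 212 219 [[0.5211, -0.0017, 0.065], [0.5239, -0.0042, 0.075], [0.5265, -0.0064, 0.084]] left [ 0.5509 -0.0114  0.07  ]
w5 [275, 166, 30, 26, 621] rightmost 304 166 188 [[0.5352, -0.1105, 0.065], [0.5349, -0.1122, 0.075], [0.5347, -0.1138, 0.084]] left [ 0.5514 -0.1127  0.07  ]
w6 [257, 182, 60, 47, 1923] rightmost 316 195 213 [[0.5281, -0.1117, 0.065], [0.5282, -0.114, 0.075], [0.5283, -0.1162, 0.084]] left [ 0.5511 -0.1138  0.07  ]
```

Scaled: 0.2 cm / 75 = 0.0027, 0.1 cm / 75 = 0.0013.

>>> {"op": "send_rows", "data": {
  "plan": [
    [[0,0,0.0013,0,0,0],[0,0,0.0027,0,0,0],[0,0,0.0027,0,0,0]]
  ]
}}

```text
clock: 9.07
tool_pos: [0.5247, -0.0614, 0.0668]
orientation: [-180.0, -0.0, -86.2]
force: [-1.6, 0.9, 3.0]
opening: 0.0108
gripper_force: 30.0
```

Scaled: 0.2 cm / 75 = 0.0027, 0.1 cm / 75 = 0.0013.

>>> {"op": "send_rows", "data": {
  "plan": [
    [[0,0,0.0013,0,0,0],[0,0,0.0027,0,0,0],[0,0,0.0027,0,0,0]]
  ]
}}

```text
clock: 9.32
tool_pos: [0.5248, -0.0614, 0.0664]
orientation: [-179.9, -0.0, -86.1]
force: [-7.6, 2.9, 22.3]
opening: 0.0111
gripper_force: 30.0
```

Scaled: -0.3 cm / 75 = -0.004, -0.2 cm / 75 = -0.0027.

>>> {"op": "send_rows", "data": {
  "plan": [
    [[0,0,-0.0027,0,0,0],[0,0,-0.004,0,0,0],[0,0,-0.004,0,0,0],[0,0,-0.004,0,0,0],[0,0,-0.004,0,0,0],[0,0,-0.004,0,0,0]]
  ],
  "fingers": 0.5
}}

```text
clock: 9.82
tool_pos: [0.5241, -0.0615, 0.067]
orientation: [180.0, -0.0, -86.2]
force: [-0.3, 0.5, 1.0]
opening: 0.0418
gripper_force: 0.0
```

Scaled: -10 cm / 75 = -0.1333, -8 cm / 75 = -0.1067.

>>> {"op": "send_rows", "data": {
  "plan": [
    [[0,0,-0.0133,0,0,0],[0,0,-0.0333,0,0,0],[0,0,-0.0667,0,0,0],[0,0,-0.1067,0,0,0],[0,0,-0.1333,0,0,0],[0,0,-0.1333,0,0,0],[0,0,-0.1333,0,0,0]]
  ]
}}

```text
clock: 10.4
tool_pos: [0.525, -0.0613, 0.1692]
orientation: [-179.8, 0.0, -86.2]
force: [-0.3, 0.2, -0.4]
opening: 0.0436
gripper_force: 0.0
```

```bash
python3 -c "
from h import *
W=snap('wrist','w7');go([.538,-.246,.165],-176);s=snap('scene','s7')['img'][210:310,160:330,::-1]
o=np.zeros((480,800,3),np.uint8);o[:,:320]=W['img'][:,160:480,::-1];o[:282,320:]=cv2.resize(s,(480,282),interpolation=cv2.INTER_CUBIC)
cv2.imwrite('pics/c7.png',o)"
```

```text
t 10.45 pos [ 0.5242 -0.0614  0.1679] rpy [-1.7994e+02  3.0000e-02 -8.6180e+01] F [ 0.1 -0.  -0.9] open 0.0434 gf 0.0 j [ 15.  11. -24.  -0. -55. -11.]
shift cm [18.51 -0.15  0.28] turn [-3.000e-02  7.000e-02  8.982e+01]
```

View pics/c7.png

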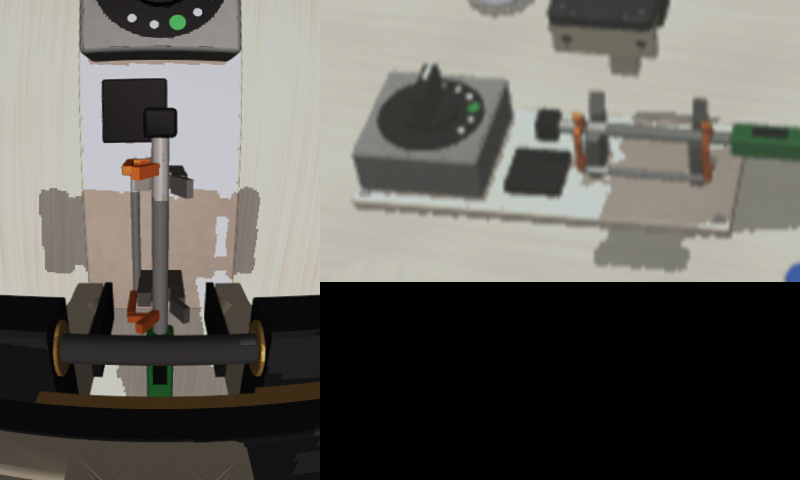

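The stem lies under both noses in the clips, with the guard at (320,122) toward the knob and the handle at +y. Next is the knob.

Scaled: 18.5 cm / 75 = 0.2467, -0.15 cm / 75 = -0.002, -56 degrees / 90 = -0.6222.

>>> {"op": "send_rows", "data": {
  "plan": [
    [[0.04,0,0,0,0,-0.0778],[0.0933,0,0,0,0,-0.1556],[0.1467,0,0,0,0,-0.2333],[0.2,-0.0013,0,0,0,-0.3111],[0.2467,-0.002,0,0,0,-0.3889],[0.2467,-0.002,0,0,0,-0.4667],[0.2467,-0.002,0,0,0,-0.5444],[0.2467,-0.002,0,0,0,-0.6222]]
  ]
}}

```text
clock: 11.17
tool_pos: [0.537, -0.2471, 0.1654]
orientation: [179.9, 0.2, -31.7]
force: [0.4, 0.8, -0.3]
opening: 0.0442
gripper_force: 0.0
```

```bash
python3 -c "
from h import *
W=dict(np.load('pics/w7.npz'))
print('guard',onz(W,320,122,.066,True),'exp ~(.531,-.142)');go([.5378,-.2465,.165],4)"
```

```text
guard [ 0.52892317 -0.14264483  0.066     ] exp ~(.531,-.142)
t 11.17 pos [ 0.537  -0.2471  0.1654] rpy [179.92   0.18 -31.7 ] F [ 0.4  0.8 -0.3] open 0.0442 gf 0.0 j [ -6.  16. -16.  -0. -57.  64.]
shift cm [ 0.04 -0.1   0.04] turn [ 2.00e-02  2.00e-01 -3.57e+01]
```

Scaled: -0.1 cm / 75 = -0.0013, -35.7 degrees / 90 = -0.3967.

>>> {"op": "send_rows", "data": {
  "plan": [
    [[0,-0.0013,0,0,0,-0.0778],[0,-0.0013,0,0,0,-0.1556],[0,-0.0013,0,0,0,-0.2333],[0,-0.0013,0,0,0,-0.3111],[0,-0.0013,0,0,0,-0.3889],[0,-0.0013,0,0,0,-0.3967],[0,-0.0013,0,0,0,-0.3967]]
  ]
}}

```text
clock: 11.75
tool_pos: [0.5381, -0.245, 0.1663]
orientation: [-180.0, 0.1, 3.6]
force: [-0.3, -1.1, -0.3]
opening: 0.0438
gripper_force: 0.0
```

```bash
python3 -c "
from h import *
W=snap('wrist','w8');go([.5378,-.2465,.09],4);cv2.imwrite('pics/w8.png',W['img'][:,:,::-1])"
```

```text
t 11.8 pos [ 0.5382 -0.245   0.1664] rpy [-1.7998e+02  9.0000e-02  3.5500e+00] F [ 0.1 -0.1  0.6] open 0.0435 gf 0.0 j [ -6.  16. -16.  -0. -57.  99.]
shift cm [-0.04  0.15  7.64] turn [-0.02  0.09 -0.45]
```

View pics/w8.png

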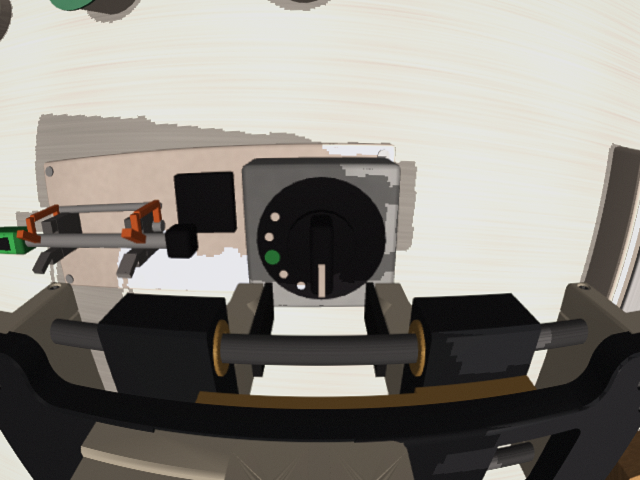

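The bar is centred at column 321 and aligned with the tool at rest, with the pointer at (321,280) and the green dot at (272,257).

Scaled: 7.6 cm / 75 = 0.1013, 0.15 cm / 75 = 0.002, -0.4 degrees / 90 = -0.0044.

>>> {"op": "send_rows", "data": {
  "plan": [
    [[0,0.002,0.0267,0,0,-0.0044],[0,0.002,0.0533,0,0,-0.0044],[0,0.002,0.08,0,0,-0.0044],[0,0.002,0.096,0,0,-0.0044],[0,0.002,0.1013,0,0,-0.0044],[0,0.002,0.1013,0,0,-0.0044],[0,0.002,0.1013,0,0,-0.0044]]
  ]
}}

```text
clock: 12.38
tool_pos: [0.539, -0.2467, 0.0917]
orientation: [180.0, -0.0, 4.1]
force: [-0.7, 0.6, 0.5]
opening: 0.044
gripper_force: 0.0
```

>>> {"op": "send_rows", "data": {
  "plan": [
    [[0,0,0,0,0,0],[0,0,0,0,0,0],[0,0,0,0,0,0],[0,0,0,0,0,0],[0,0,0,0,0,0],[0,0,0,0,0,0],[0,0,0,0,0,0],[0,0,0,0,0,0]]
  ],
  "fingers": 0
}}

```text
clock: 13.05
tool_pos: [0.5389, -0.2466, 0.0917]
orientation: [180.0, -0.0, 4.2]
force: [-1.9, 1.8, 3.6]
opening: 0.0138
gripper_force: 30.0
```

```bash
python3 -c "
from h import *
go([.5378,-.2465,.09],4)"
```

```text
t 13.05 pos [ 0.5389 -0.2466  0.0917] rpy [ 1.80e+02 -2.00e-02  4.18e+00] F [-1.9  1.8  3.6] open 0.0138 gf 30.0 j [ -6.  21. -21.   0. -48. 100.]
shift cm [-0.11 -0.02  0.17] turn [ 0.   -0.02  0.18]
```

Scaled: 40 degrees / 90 = 0.4444.

>>> {"op": "send_rows", "data": {
  "plan": [
    [[0,0,0,0,0,0.0556],[0,0,0,0,0,0.1111],[0,0,0,0,0,0.1667],[0,0,0,0,0,0.2222],[0,0,0,0,0,0.2778],[0,0,0,0,0,0.3333],[0,0,0,0,0,0.3889],[0,0,0,0,0,0.4444]]
  ]
}}

```text
clock: 13.72
tool_pos: [0.5386, -0.2476, 0.0917]
orientation: [179.9, -0.0, -36.0]
force: [-2.3, -6.0, 2.1]
opening: 0.0137
gripper_force: 30.0
```

Scaled: 28 degrees / 90 = 0.3111.

>>> {"op": "send_rows", "data": {
  "plan": [
    [[0,0,0,0,0,0.0444],[0,0,0,0,0,0.0889],[0,0,0,0,0,0.1333],[0,0,0,0,0,0.1778],[0,0,0,0,0,0.2222],[0,0,0,0,0,0.2667],[0,0,0,0,0,0.3111],[0,0,0,0,0,0.3111]]
  ]
}}

```text
clock: 14.38
tool_pos: [0.538, -0.248, 0.0917]
orientation: [179.9, -0.1, -64.1]
force: [-2.5, -7.4, 3.8]
opening: 0.0139
gripper_force: 30.0
```

```bash
python3 -c "
from h import *
go([.5378,-.2465,.09],-68.6);print(ctrl.get_obs()['moment'].round(3))
W=snap('wrist','w9');T=snap('top','t9')
V=dict(np.load('pics/w8.npz'))
def white(s,box,thr):
    x0,y0,x1,y1=box;h=cv2.cvtColor(s['img'],cv2.COLOR_RGB2HSV).astype(int)
    m=np.zeros((480,640),np.uint8);m[y0:y1,x0:x1]=((h[...,1]<70)&(h[...,2]>thr))[y0:y1,x0:x1]
    n,l,st,c=cv2.connectedComponentsWithStats(m);return [(st[i].tolist(),c[i].round(1).tolist()) for i in range(1,n) if 4<st[i,4]<400]
print(white(dict(np.load('pics/t2.npz')),(448,195,492,240),90));print(white(T,(448,195,492,240),90))
print(white(dict(np.load('pics/s7.npz')),(170,228,230,262),150),white(snap('scene','s9'),(170,228,230,262),150))
"
```

```text
t 14.38 pos [ 0.538  -0.248   0.0917] rpy [ 1.7989e+02 -5.0000e-02 -6.4060e+01] F [-2.5 -7.4  3.8] open 0.0139 gf 30.0 j [ -6.  21. -21.   0. -48.  32.]
shift cm [-0.15 -0.05  0.17] turn [ 0.11 -0.06  4.54]
[-2.618  1.257  0.004]
[([453, 207, 2, 3, 5], [453.4, 208.2]), ([451, 214, 3, 3, 5], [452.0, 215.0]), ([475, 214, 3, 10, 17], [475.8, 218.2]), ([457, 227, 2, 3, 5], [457.6, 227.8]), ([463, 231, 3, 2, 5], [464.2, 231.4])]
[([475, 197, 3, 3, 6], [476.0, 197.8]), ([483, 208, 6, 9, 11], [485.5, 212.5])]
[] [([170, 228, 8, 34, 207], [172.7, 244.1]), ([211, 228, 19, 34, 242], [222.6, 237.1])]
```

Scaled: 4.5 degrees / 90 = 0.05.

>>> {"op": "send_rows", "data": {
  "plan": [
    [[0,0,0,0,0,0.0222],[0,0,0,0,0,0.0444],[0,0,0,0,0,0.05],[0,0,0,0,0,0.05],[0,0,0,0,0,0.05],[0,0,0,0,0,0.05],[0,0,0,0,0,0.05],[0,0,0,0,0,0.05]]
  ]
}}

```text
clock: 15.2
tool_pos: [0.5378, -0.2481, 0.0916]
orientation: [179.9, -0.1, -68.3]
force: [-3.3, -7.4, 4.6]
opening: 0.0138
gripper_force: 30.0
```

```bash
python3 -c "
from h import *
go([.5378,-.2465,.09],-68.1);o=ctrl.get_obs();print(o['qvel'].round(2))
W=snap('wrist');S=snap('scene','s10')
for f in('s7','s10'):
    s=dict(np.load('pics/%s.npz'%f));h=cv2.cvtColor(s['img'],cv2.COLOR_RGB2HSV).astype(int)
    m=((h[...,0]>5)&(h[...,0]<22)&(h[...,1]>110)&(h[...,2]>70)).astype(np.uint8);m[:235]=0;m[295:]=0;m[:,:235]=0;m[:,320:]=0
    g=((h[...,0]>45)&(h[...,0]<85)&(h[...,1]>110)&(h[...,2]>40)).astype(np.uint8);g[:235]=0;g[295:]=0;g[:,:300]=0;g[:,370:]=0
    for k in(m,g):
        n,l,st,c=cv2.connectedComponentsWithStats(k);print(f,[(st[i].tolist(),c[i].round(1).tolist()) for i in range(1,n) if st[i,4]>8])
"
```

```text
t 15.2 pos [ 0.5378 -0.2481  0.0916] rpy [ 1.7988e+02 -6.0000e-02 -6.8310e+01] F [-3.3 -7.4  4.6] open 0.0138 gf 30.0 j [ -6.  21. -21.   0. -48.  27.]
shift cm [-0.15 -0.05  0.16] turn [ 0.12 -0.06 -0.21]
[-0.04 -0.11  0.02  0.01 -0.04  0.02]
s7 [([250, 250, 4, 20, 44], [251.2, 259.2]), ([295, 253, 4, 21, 53], [296.3, 262.9])]
s7 []
s10 [([250, 250, 4, 20, 43], [251.3, 259.8]), ([295, 253, 4, 21, 56], [296.3, 262.7])]
s10 [([306, 254, 28, 8, 98], [320.3, 258.2])]
```

```bash
python3 -c "
from h import *
print(ctrl.close_job())"
```

```text
the job is handed in; nothing more can be done
None
```

The job is handed in at about 15 s: the probe is home in both clips with the jaw closed over it and the handle away from the knob, and the gripper is holding the knob at about 72° (third stop, from the tool's turn), though the hand-in returned no verdict.

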